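# Rock the ball feeder's gate over to the right chute

### The job

The left chute of the ball feeder has had its three balls. Press down the raised right end of the seesaw gate with your fingertips so that it rocks over to the right chute, then push the shutter post to the left until the shutter is fully open, so that the three waiting balls roll down the right chute and come to rest there. Let the balls roll by themselves without touching or lifting any of them, and leave the mug, the ink jar and the blue bin where they are.

Things in the scene. Friction and masses are not known exactly. Their poses are not given: they have to be found in the camera images.
- feeder: fixed plywood ball feeder, base plate 380 mm (x) by 270 mm (y), 170 mm high. Origin on the bench, straight below the middle of the seesaw gate; x points from the chute ends (robot's side) to the sloping magazine, y to the left as the robot sees it, z up. A back board 132 mm high stands across at x = 20 to 25 mm
- magazine (a point): centre of the magazine floor, at feeder x = 114, y = 0, z = 128 mm: a channel 34 mm wide from x = 22 to 206 mm that slopes down to the gate; its sides end 156 mm above the bench (141 mm in front of the shutter), its end wall 170 mm
- left_chute (a point): middle of the closed end of the left chute's floor, at feeder x = -150, y = 103, z = 30 mm. Open channel 36 mm wide along feeder x, rising to z = 72 mm at x = 20 mm; outer side (y = 121 to 126 mm) 100 mm high, 130 mm beside the gate (x above -40 mm); inner side (y = 80 to 85 mm, x below -24 mm) 80 mm high, end wall 75 mm
- right_chute (a point): the same for the right chute, mirrored: y = -103 mm
- gate (a joint): seesaw gate: aluminium trough 150 mm long lying left to right below the magazine mouth; turns about the feeder's x axis on a pivot 70 mm above the bench (feeder y = 0). rad: -0.25 = left end down, feeds left (as found); +0.25 = right end down, feeds right; both end stops. Top-heavy: past the middle it falls to the nearer stop and stays. 1 to 3 N on the raised pad tips it
- left_pad (a point): centre of the top of the left black rubber finger pad, 32 mm (x) by 40 mm (y), on the gate's front ledge (robot's side); in the gate at x = -42.5, y = +50, z = +44 mm from the pivot. A trough wall rises 21 mm above the pads, its front face 18 mm behind their centres (towards feeder +x)
- right_pad (a point): the same for the right pad, at y = -50 mm in the gate. With the gate at -0.25 it is raised (125 mm above the bench); at +0.25 it is 100 mm above the bench and 22 mm further to the right
- shutter (a joint): steel shutter across the magazine mouth at feeder x = 40 mm, slides to the feeder's left (+y). m: 0 = shut (found within 0.012 of it); 0.055 = fully open (end stop). Stiff: 1.5 to 3 N moves it, and it stays where it is left. From about 0.037 the balls can pass
- post_top (a point): centre of the top of the shutter's upright black finger post, 16 mm in diameter, standing free from 164 to 210 mm above the bench at feeder x = 40 mm, y = the shutter's value; moves with it
- mug: white mug, 82 mm wide, 95 mm high, origin under its centre; bystander
- ink_jar: grey ink jar with white lid, 64 mm wide, 75 mm high, origin under its centre; bystander
- parts_bin: small open blue bin, 100 by 75 by 60 mm, origin under its centre; bystander
- ball_1: white porcelain graining ball, 30 mm in diameter, 34 g, first (nearest the shutter) in the magazine queue; origin at its centre
- ball_2: white porcelain graining ball, 30 mm in diameter, 34 g, second in the magazine queue; origin at its centre
- ball_3: white porcelain graining ball, 30 mm in diameter, 34 g, third in the magazine queue; origin at its centre
- done_1: the same kind of ball, already lying in the left chute; origin at its centre
- done_2: the same kind of ball, already lying in the left chute; origin at its centre
- done_3: the same kind of ball, already lying in the left chute; origin at its centre
There are look-alikes about, which are no part of the job. Leave any pink look-alike of the ball_3 alone. What is shaped like the ball_1 but green is not meant.

How it is judged:
By the outcome, as a careful person would: the job done as asked, in the order asked, and still so for the second after the job is handed in, with the robot touching nothing.
It also fails if it takes over 45 s, if anything falls off the work surface, if the arm or the gripper's body presses on something with over 40 N, if the wrist force passes 120 N, or if a joint passes its speed limit or range.

### The arm

A 6-joint arm with a two-finger parallel gripper is mounted at the origin on the work surface. World frame = base frame: x ahead of the robot, y to its left, z up, the work surface at z = 0. Lengths are in m, angles in rad, forces in N, time in s.
With the tool pointing down it reaches from about 0.4 to 0.825 m from the base axis. Payload 7 kg.
Tool frame: the origin (TCP) lies between the finger pads; the fingertips stand 17 mm ahead of it and the grasp point (between the pads) lies 2 mm behind it; z points along the fingers, x is the direction in which the jaws open and shut, and the axes are right-handed (so a half turn about z gives the same grasp; the last joint's range is limited). The gripper opens to 88 mm and grips with 3 to 60 N. Pads are 19 mm wide; open, the fingers measure 130 mm over their backs; the gripper's body (78 mm by 193 mm) begins 47 mm behind the grasp point.
Start: joints at [-0.833, 0.359, 0.012, 0, -1.224, -0.288], TCP at [0.293, -0.608, 0.244] pointing down, gripper open.
Joint ranges: [-3.07, 3.07], [-1.43, 2.12], [-1.02, 1.25], [-3.03, 1.67], [-3.05, -0], [-3.03, 3.03]. Speed limits (rad/s): [2.39, 2.39, 3.01, 3.14, 3.14, 3.14].

### API

Orientations are given as a unit quaternion [w, x, y, z].
In Python, from bench import bot, get_image, camera_params, search_frame, masks_of, place_of gives the robot as it stands.
- The arm moves only by the shell command python3 -m jog 'ROWS' [OPENING] [FORCE]. ROWS is JSON, a list that holds one entry, the list of rows, each a list of 4 numbers: the shift along the world's x, y, z in mm, then the turn about the world's z in rad. In form: [[[x, y, z, spin], ...]]. A call has 1 to 12 rows; each row is the pose to reach, as a shift and turn from the pose measured when the call began; what a row does not reach only later rows make up. A row lasts 1/8 s, in which the tool goes at most 62.5 mm and 10.7 degrees, less where a joint would pass 70% of its speed; a pose out of reach is approached as far as the arm can. A call with a gripper value outside its range is refused whole. OPENING is the closure, from 0 (fully open) to 1 (shut), set as the call begins (- or left out, the last holds). The fingers move at their own pace and stop on an object; FORCE is the grip in N (left out, the last holds). Time passes only in rows, so rows that repeat a pose let the fingers close. It gives the time, the measured TCP pose, the force and the opening at its end, in the units of the state.
- bot.get_state(): the state, without advancing time (a new reading comes with each control period).
- get_image(name): name is "scene" or "top" or "wrist"; returns (picture, depth): 420x560x3 uint8, blue, green, red; 420x560 float32, m along the optical axis (not along the pixel's ray), 0 where there is no reading.
- camera_params(name): a dict with "fx", "fy", "cx", "cy" (pixels), "T" (4x4, takes a point from camera to world coordinates). Camera axes: x right, y down, z forward; pixel columns grow to the right and rows downward; lengths in m; the calibration is good to about 2 mm. The wrist camera is an equidistant fisheye: a pixel r from the principal point sees the ray r / f radians off the axis. A picture is of the moment at which its call begins: read the wrist's pose just before it. camera_params takes no time and is no camera call; for the wrist camera it gives the pose at the moment of the call.
- bot.sign_off(): hands the job in, once; it reports no verdict.
Trained networks look in the newest picture that a camera, given by its name, has taken for a name from the list of things; names that differ only in an ending like _2 or _b are one class to them, and where a whole thing is asked for, a point or a joint stands for the part that bears it (a point fixed in the world has none). Each returns a list of dicts, best first, with "score" (0 to 1); they miss things now and then, are a little off and sometimes report something else, mostly with a low value. They report only what shows in the picture. A call takes as long as a camera call. They do not tell look-alikes from the thing itself.
- search_frame(camera, name): "rect" ([left, top, right, bottom] in pixels, round what is visible of it).
- masks_of(camera, name): "region" (420x560 bool, what is visible of it) and "rect" ([left, top, right, bottom] in pixels, round what is visible of it).
- place_of(camera, name): "centre" ([row, column] in pixels: a listed point, or the origin of a listed thing).
The state is a dict: "time_s": time; "qpos": joint angles; "joint_vel": joint speeds; "tau": joint torques, N m; "position": TCP position; "tcp_rot": TCP orientation; "force": force on the tool from outside, world axes, zero at the start; "torque": the same for the moment, N m; "gripper_width": finger opening in m.
Only numpy, scipy, OpenCV 4.12 (cv2) and the standard library are available. Lean on these libraries where they do the work, as an engineer would, in place of code of your own. Each camera call takes 0.05 s, during which the arm holds its last target.

## Working session

There is one attempt and no reset: what is moved stays moved. The work goes in short steps, Python scripts to look and compute and a shell command to move; the robot and the scene stay as the last step left them, time stands still between calls to the robot, and variables do not carry over. Pictures are saved under pics/ and viewed, and the job is handed in when it is done.

```bash
ls; mkdir -p pics
python3 - <<'E'
from bench import *
import cv2,numpy as np
s=bot.get_state();print(s)
for c in ("scene","top"):
    im,d=get_image(c);cv2.imwrite(f"pics/{c}0.png",im);np.save(f"pics/{c}0.npy",d)
    p=camera_params(c);print(c,p)
    for n in ["right_pad","left_pad","post_top","left_chute","right_chute","magazine","ball_1","mug","feeder"]:
        print(n,[(np.round(r["centre"],1).tolist(),round(r["score"],2)) for r in place_of(c,n)])
E
```

```text
pics
{'time_s': 0.0, 'qpos': array([-8.32898683e-01,  3.59374097e-01,  1.10667151e-02, -3.27548847e-04,
       -1.22409488e+00, -2.88116124e-01]), 'joint_vel': array([-0.00398414,  0.00075594, -0.0008272 , -0.00070805,  0.0031237 ,
       -0.00093014]), 'tau': array([ 6.34924309e-04, -5.82719564e+01,  2.93068618e+01,  6.99757889e+00,
        6.84404396e-03, -1.67775456e-04]), 'position': array([ 0.29325376, -0.60746558,  0.24263842]), 'tcp_rot': array([-7.31933849e-04,  5.31663091e-01,  8.46955542e-01,  3.64333821e-04]), 'force': array([ 0.9740093 , -0.61959191,  0.1624758 ]), 'torque': array([-0.04751559,  0.04711991, -0.0120955 ]), 'gripper_width': 0.08772667191275708}
scene {'fx': 540.828864510643, 'fy': 540.828864510643, 'cx': 280.7701571668033, 'cy': 208.3336801947038, 'T': array([[-0.65238252,  0.58702387, -0.47937462,  1.13401983],
       [ 0.75778808,  0.51560126, -0.3998907 ,  0.45612842],
       [ 0.01242078, -0.62414607, -0.78120894,  0.99057343],
       [ 0.        ,  0.        ,  0.        ,  1.        ]])}
right_pad [([182.4, 315.6], 0.83), ([228.2, 388.4], 0.61)]
left_
[... 721 characters left out ...]
     [-0.99822633, -0.05756699,  0.01517366,  0.0138051 ],
       [-0.00184285, -0.22487575, -0.9743857 ,  0.85331436],
       [ 0.        ,  0.        ,  0.        ,  1.        ]])}
right_pad [([271.2, 275.6], 0.64), ([281.1, 200.0], 0.32)]
left_pad [([259.3, 228.3], 0.66)]
post_top [([213.0, 264.9], 0.72), ([245.9, 152.7], 0.48)]
left_chute [([269.7, 274.9], 0.25)]
right_chute [([337.5, 290.4], 0.64), ([191.2, 279.7], 0.58), ([301.3, 197.3], 0.5)]
magazine [([186.8, 281.8], 0.96), ([213.5, 263.2], 0.36)]
ball_1 [([181.5, 279.7], 0.72), ([198.9, 279.6], 0.59), ([215.7, 276.4], 0.54), ([199.0, 160.3], 0.51), ([124.6, 314.4], 0.43)]
mug [([242.0, 154.6], 0.71)]
feeder [([253.2, 266.9], 0.79)]
```

View pics/scene0.png

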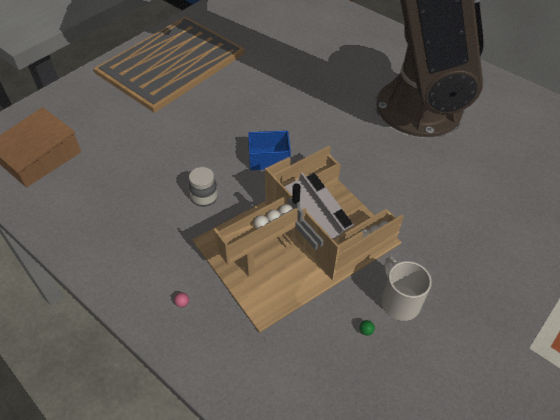

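View pics/top0.png

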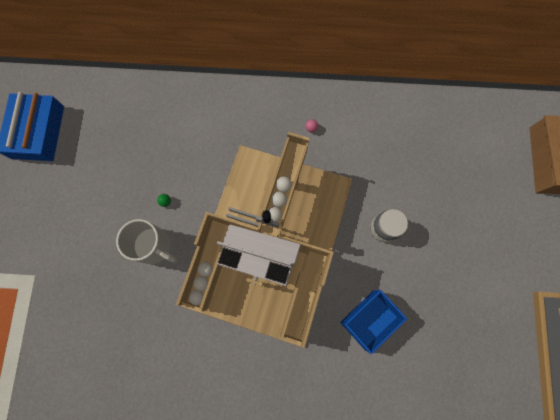

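The scene view shows the feeder around (310,220), the white balls at (260–287,212–223), the mug at (403,290), the ink jar at (203,187) and the bin at (268,150). In the top view the pads are at about (230,258) and (277,272), and the post is at (266,216). I'll enlarge the top view to get finer positions.

Run:
```python
import cv2
im=cv2.imread("pics/top0.png");c=im[125:350,170:360];cv2.imwrite("pics/top0z.png",cv2.resize(c,None,fx=2.66,fy=2.66,interpolation=cv2.INTER_CUBIC))
im=cv2.imread("pics/scene0.png");c=im[140:330,185:415];cv2.imwrite("pics/scene0z.png",cv2.resize(c,None,fx=3,fy=3,interpolation=cv2.INTER_CUBIC))
```

```text
(no output)
```

View pics/top0z.png

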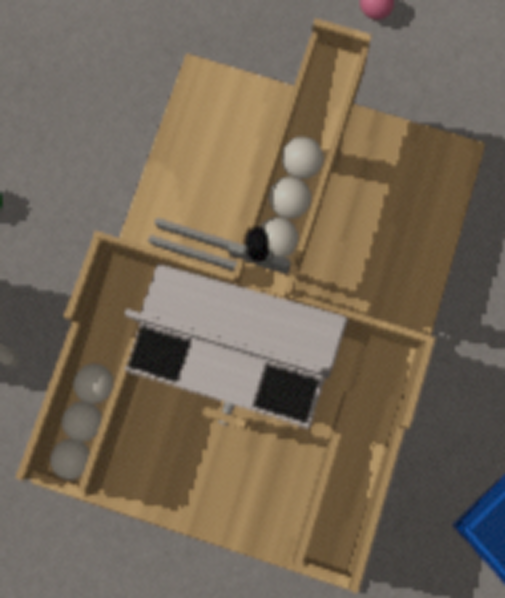

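View pics/scene0z.png

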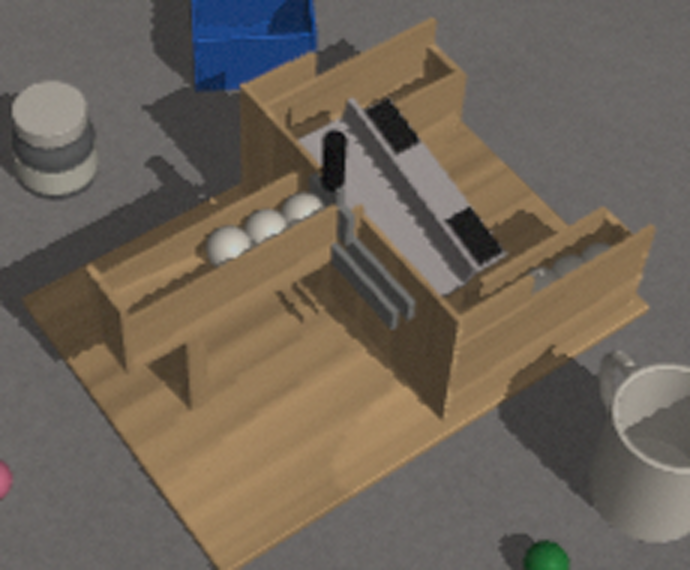

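```bash
cat > h.py <<'E'
import numpy as np
from bench import *
def proj(c,P,p=None):
    p=p or camera_params(c);T=p["T"];q=(np.atleast_2d(P)-T[:3,3])@T[:3,:3]
    return np.c_[p["fx"]*q[:,0]/q[:,2]+p["cx"],p["fy"]*q[:,1]/q[:,2]+p["cy"]]
def f2w(P,f):
    P=np.atleast_2d(np.array(P,float));c,s=np.cos(f[2]),np.sin(f[2])
    return np.c_[f[0]+c*P[:,0]-s*P[:,1],f[1]+s*P[:,0]+c*P[:,1],P[:,2]]
E
cat > fit.py <<'E'
from h import *
from scipy.optimize import least_squares
z=lambda u,v:(170+u/2.66,125+v/2.66)
s=lambda u,v:(185+u/3,140+v/3)
rp=[-.0425,-.0376,.125];lp=[-.0425,.0593,.1003]
obs=[("top",rp,z(288,393)),("top",lp,z(160,353)),("scene",rp,s(392,125)),("scene",lp,s(474,236)),
("top",[.025,-.126,.13],z(433,332)),("top",[.025,.126,.131],z(98,234)),
("scene",[.025,-.126,.13],s(241,90)),("scene",[.025,.126,.131],s(460,318)),
("scene",[.206,.020,.17],s(127,312)),("scene",[.206,-.020,.17],s(90,268))]
ps={c:camera_params(c) for c in("top","scene")}
def res(f):return np.concatenate([proj(c,f2w(P,f),ps[c])[0]-o for c,P,o in obs])
r=least_squares(res,[.55,0,-.25],loss="soft_l1")
print(r.x);print(res(r.x).reshape(-1,2).round(1))
f=r.x;np.save("f.npy",f)
for y in(0,.006,.012):print("post",y,proj("top",f2w([.04,y,.21],f),ps["top"]),proj("scene",f2w([.04,y,.21],f),ps["scene"]))
for n,P in dict(rp=rp,lp=lp,post=[.04,0,.21]).items():print(n,f2w(P,f))
# depth check
for c in ("top","scene"):
    d=np.load(f"pics/{c}0.npy");p=ps[c]
    for cc,P,o in obs[:4]:
        if cc!=c: continue
        u,v=map(lambda a:int(round(a)),o);dd=np.median(d[v-2:v+3,u-2:u+3])
        print(c,(p["T"]@[(u-p["cx"])/p["fx"]*dd,(v-p["cy"])/p["fy"]*dd,dd,1])[:3],f2w(P,f))
E
python3 fit.py
```

```text
[ 0.55203351  0.043604   -0.22856251]
[[-1.1 -0.9]
 [-1.2  0.4]
 [-2.9 -0.2]
 [-2.  -0.9]
 [ 0.2  0.3]
 [-2.2 -0.6]
 [-2.2 -1.4]
 [-0.2  0.5]
 [ 0.5 -0.8]
 [ 1.3 -0.4]]
post 0 [[269.63437906 215.09172314]] [[293.83497296 182.84691864]]
post 0.006 [[266.23364422 214.10372039]] [[295.72203678 184.76351918]]
post 0.012 [[262.8369851  213.11690174]] [[297.62002278 186.69121285]]
rp [[0.50211948 0.01661141 0.125     ]]
lp [[0.52407486 0.11099134 0.1003    ]]
post [[0.59099323 0.03454089 0.21      ]]
top [0.49998791 0.01490488 0.12640115] [[0.50211948 0.01661141 0.125     ]]
top [0.52420185 0.10877849 0.10203804] [[0.52407486 0.11099134 0.1003    ]]
scene [0.49785539 0.0220058  0.12378131] [[0.50211948 0.01661141 0.125     ]]
scene [0.52291244 0.11556902 0.09890881] [[0.52407486 0.11099134 0.1003    ]]
```

```bash
python3 -m jog '[[[10,30,30,-0.05],[28,85,55,-0.11],[46,140,57,-0.18],[64,195,57,-0.25],[82,250,57,-0.31],[100,305,57,-0.37],[118,360,57,-0.43],[136,410,57,-0.49],[154,460,57,-0.55],[172,515,57,-0.61],[190,570,57,-0.66],[201,605,57,-0.678]]]' 1 20
python3 - <<'E'
from h import *
import cv2
s=bot.get_state();print(s["position"],s["force"])
im,d=get_image("wrist");cv2.imwrite("pics/w1.png",im);p=camera_params("wrist");print(p)
for n in ["right_pad","post_top"]:
    print(n,[(np.round(r["centre"],1).tolist(),round(r["score"],2)) for r in place_of("wrist",n)])
im,d=get_image("scene");cv2.imwrite("pics/s1.png",im)
E
```

```text
time_s: 2.5
position: [0.4949, -0.0005, 0.3008]
tcp_rot: [0.0, 0.783, 0.622, 0.0]
force: [-0.4, -0.6, 0.2]
gripper_width: 0.0003
[ 4.94903158e-01 -4.64080285e-04  3.00845121e-01] [-0.35913213 -0.62093089  0.23370334]
{'fx': 325.19226210127806, 'fy': 325.19226210127806, 'cx': 278.9397202007558, 'cy': 208.14000451655963, 'T': array([[ 0.22569089,  0.93862922,  0.26084252,  0.42486594],
       [ 0.97419822, -0.21778122, -0.05923822,  0.01855359],
       [ 0.00120388,  0.26748184, -0.96356215,  0.44060674],
       [ 0.        ,  0.        ,  0.        ,  1.        ]])}
right_pad [([195.0, 295.0], 0.71)]
post_top [([90.7, 240.1], 0.27)]
```

View pics/w1.png

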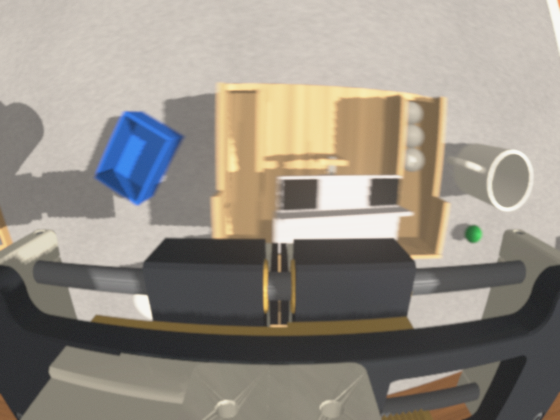

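View pics/s1.png

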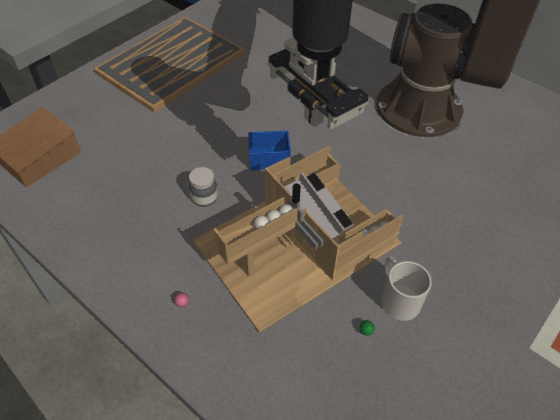

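The wrist view shows the right pad at (299,194), the left pad at (385,192), the gate edge parallel to the jaws, and the fingers closed at about (278,285). The gate is still left-down. I'll check my pose fit against this view.

```bash
cat >> h.py <<'E'
def fproj(P,p):
    T=p["T"];q=(np.atleast_2d(P)-T[:3,3])@T[:3,:3];n=np.linalg.norm(q[:,:2],axis=1)
    th=np.arctan2(n,q[:,2]);return np.c_[p["fx"]*th*q[:,0]/n+p["cx"],p["fy"]*th*q[:,1]/n+p["cy"]]
def fray(uv,z,p):
    u=np.array(uv)-[p["cx"],p["cy"]];r=np.linalg.norm(u);th=r/p["fx"]
    d=p["T"][:3,:3]@np.r_[np.sin(th)*u/r,np.cos(th)];o=p["T"][:3,3];return o+d*(z-o[2])/d[2]
E
python3 - <<'E'
from h import *
f=np.load("f.npy");p=camera_params("wrist")
for P in([-.0425,-.0376,.125],[-.0425,.0593,.1003]):print(fproj(f2w(P,f),p),f2w(P,f))
print(fray((299,194),.125,p),fray((385,192),.1003,p))
print("tip proj",fproj([.4949,-.0005,.284],p))
E
```

```text
[[298.66108953 197.59298714]] [[0.50211948 0.01661141 0.125     ]]
[[383.89834882 192.92253414]] [[0.52407486 0.11099134 0.1003    ]]
[0.49859076 0.01771563 0.125     ] [0.52331352 0.11242895 0.1003    ]
tip proj [[281.60909685 262.47704821]]
```

```bash
python3 -m jog '[[[-1,6,-40,0],[-1,6,-90,0],[-1,6,-130,0],[-1,6,-148,0],[-1,6,-152,0],[-1,6,-152,0]]]'
python3 - <<'E'
from h import *
import cv2
im,d=get_image("scene");cv2.imwrite("pics/s2.png",cv2.resize(im[100:300,200:440],None,fx=3,fy=3))
E
```

```text
time_s: 3.45
position: [0.4937, 0.0032, 0.1491]
tcp_rot: [0.0, 0.783, 0.622, 0.0]
force: [0.4, 0.6, 0.4]
gripper_width: 0.0007
```

View pics/s2.png

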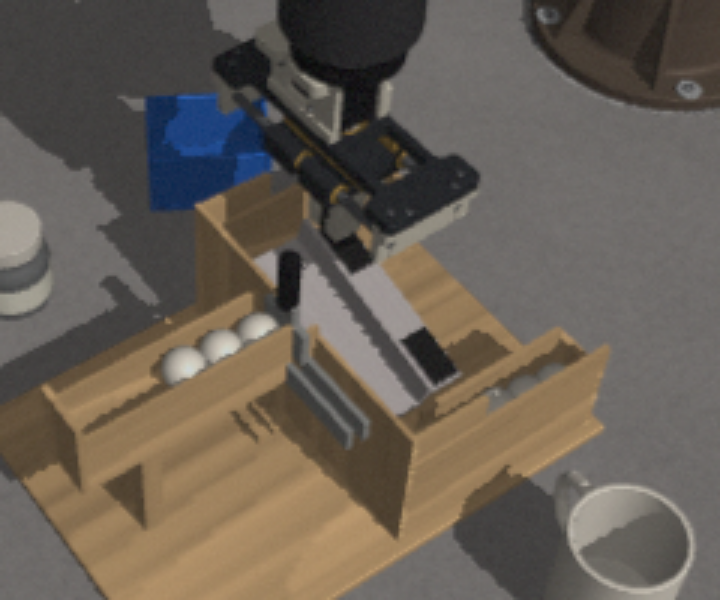

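The fingertips hover just over the raised right pad at about (345,240), in front of the trough wall. Now I'll press.

```bash
python3 -m jog '[[[0,2,-4,0],[0,2,-8,0],[0,1,-12,0],[0,0,-16,0],[0,0,-20,0],[0,0,-23,0],[0,0,-23,0]]]'
python3 - <<'E'
from h import *
import cv2
im,d=get_image("scene");cv2.imwrite("pics/s3.png",cv2.resize(im[100:300,200:440],None,fx=3,fy=3))
E
```

```text
time_s: 4.38
position: [0.4938, 0.0037, 0.126]
tcp_rot: [0.0, 0.783, 0.623, 0.0]
force: [-0.3, -0.5, 0.5]
gripper_width: 0.0006
```

View pics/s3.png

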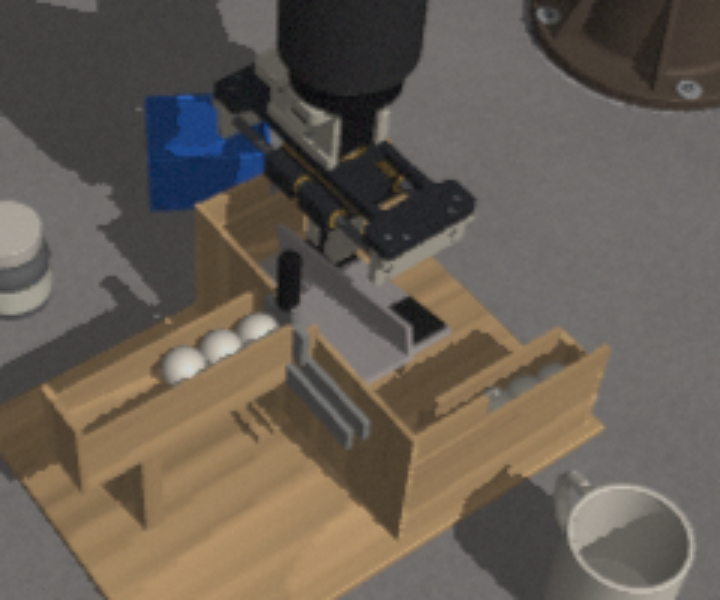

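The gate is now right-down: its left end is raised at about (410,320) in the zoom. I'll lift off and go above the right side of the post.

```bash
python3 -m jog '[[[0,0,30,0],[0,0,80,0],[0,0,130,0],[0,0,164,0],[30,-2,164,0],[70,-6,164,0],[87,-6,164,0],[87,-6,164,0]]]'
python3 - <<'E'
from h import *
import cv2
s=bot.get_state();print(s["position"])
im,d=get_image("top");cv2.imwrite("pics/t4.png",cv2.resize(im[130:350,160:380],None,fx=2.7,fy=2.7))
im,d=get_image("scene");cv2.imwrite("pics/s4.png",cv2.resize(im[100:300,200:440],None,fx=3,fy=3))
print([(np.round(r["centre"],1).tolist(),round(r["score"],2)) for r in place_of("scene","post_top")])
E
```

```text
time_s: 5.42
position: [0.5814, -0.0022, 0.2892]
tcp_rot: [-0.0, 0.783, 0.622, -0.0]
force: [-0.3, 0.7, 0.6]
gripper_width: 0.0008
[ 0.58135687 -0.00220055  0.28924066]
[([182.0, 296.9], 0.58), ([230.6, 373.5], 0.44)]
```

View pics/s4.png

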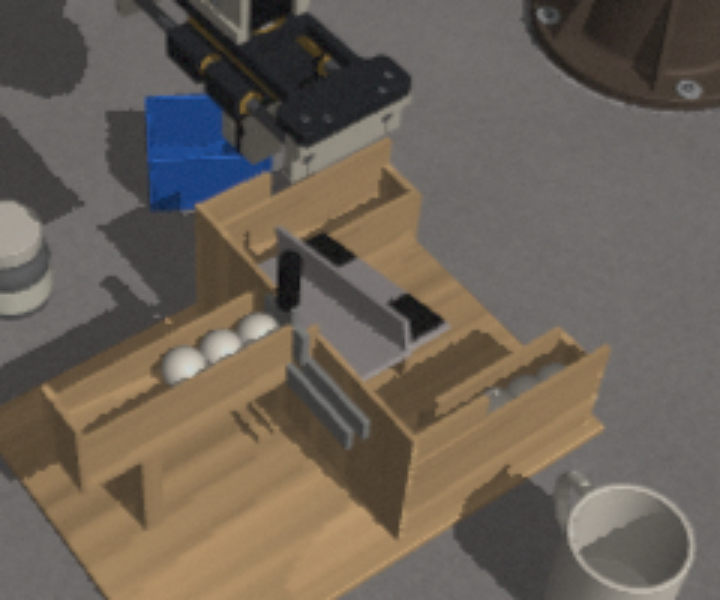

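View pics/t4.png

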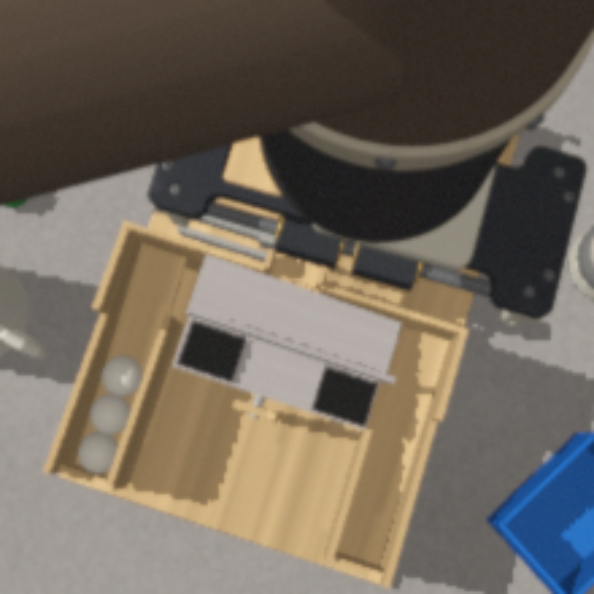

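The gate is firmly right-down and its right pad is now low. The post is at about (289,275) in the scene zoom, so the shutter is at roughly 7 mm. I'll descend on the right side of the post.

```bash
python3 -m jog '[[[0,0,-40,0],[0,0,-80,0],[0,0,-98,0],[0,0,-98,0]]]'
python3 - <<'E'
from h import *
import cv2
im,d=get_image("scene");cv2.imwrite("pics/s5.png",cv2.resize(im[100:300,200:440],None,fx=3,fy=3))
im,d=get_image("wrist");cv2.imwrite("pics/w5.png",im)
E
```

```text
time_s: 6.08
position: [0.5788, -0.0023, 0.1915]
tcp_rot: [-0.0, 0.782, 0.623, -0.001]
force: [0.1, -0.2, 0.1]
gripper_width: 0.001
```

View pics/s5.png

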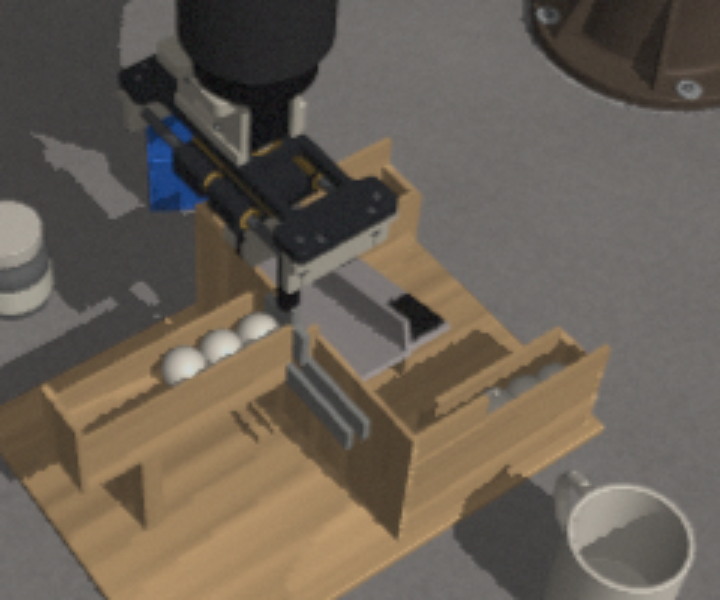

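View pics/w5.png

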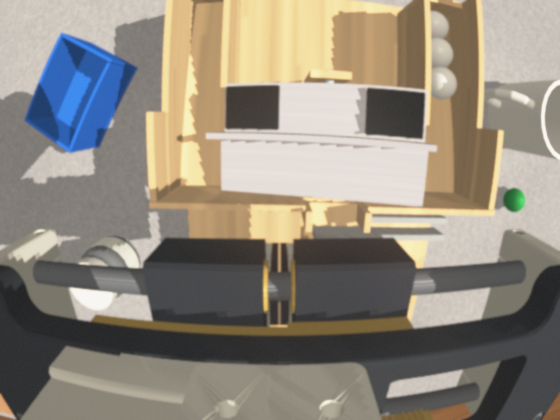

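The fingers are down just right of the post, which is still free at about (289,295) in the zoom. Now I'll push left along feeder +y.

```bash
python3 -m jog '[[[3,5,0,0],[5,10,0,0],[6,15,0,0],[7,20,0,0],[8,25,0,0],[9,30,0,0],[10,35,0,0],[11.5,40,0,0]]]'
python3 - <<'E'
from h import *
import cv2
im,d=get_image("scene");cv2.imwrite("pics/s6.png",cv2.resize(im[100:300,200:440],None,fx=3,fy=3))
s=bot.get_state();print(s["position"],s["force"])
E
```

```text
time_s: 7.18
position: [0.5918, 0.0382, 0.1935]
tcp_rot: [0.0, 0.782, 0.623, 0.001]
force: [0.4, -2.6, 0.1]
gripper_width: 0.0004
[0.59205235 0.03868218 0.19347698] [ 0.49863495 -0.15961064  1.13524012]
```

View pics/s6.png

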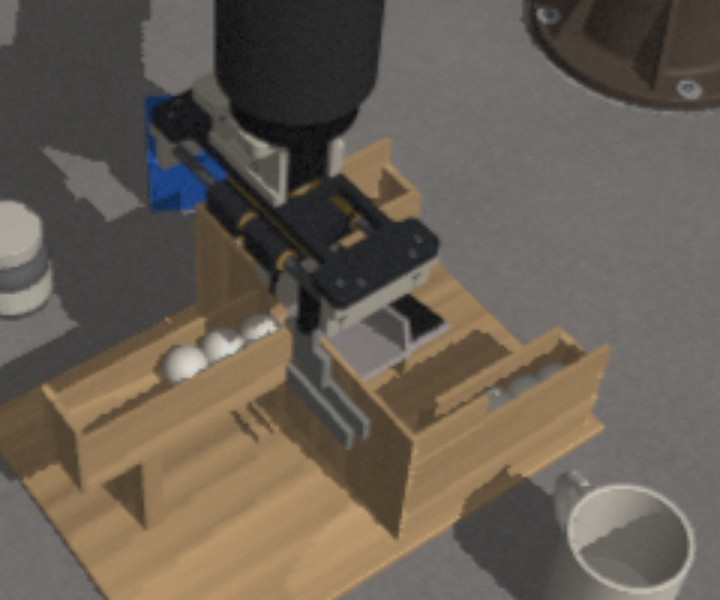

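```bash
python3 -m jog '[[[1,5,0,0],[2,10,0,0],[3.5,15,0,0],[4.5,20,0,0],[5,22,0,0]]]'
python3 - <<'E'
from h import *
import cv2
im,d=get_image("scene");cv2.imwrite("pics/s7.png",cv2.resize(im[100:300,200:440],None,fx=3,fy=3))
f=np.load("f.npy")
for i in range(1):
    s=bot.get_state();print(s["position"],s["force"])
for y in(.04,.05,.055):print((proj("scene",f2w([.04,y,.175],f))-[200,100])*3)
E
```

```text
time_s: 7.85
position: [0.5971, 0.0611, 0.1934]
tcp_rot: [0.0, 0.782, 0.623, 0.001]
force: [1.8, -1.6, 1.0]
gripper_width: 0.0006
[0.59717937 0.06115451 0.19342356] [ 1.07941679 -1.25328988  0.63110631]
[[317.17206787 322.37099793]]
[[326.72885862 332.25728576]]
[[331.54162803 337.23598886]]
```

View pics/s7.png

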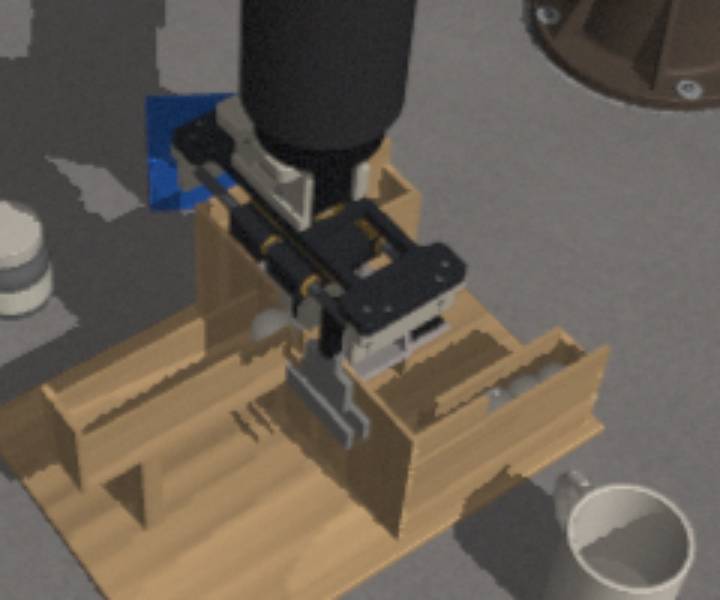

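The balls are already leaving the magazine, with one at (270,322) in the zoom. The post is at about 50 mm, so I'll push gently on to the stop.

```bash
python3 -m jog '[[[0.5,2,0,0],[1,4,0,0],[1.5,6,0,0],[1.5,6,0,0]]]'
```

```text
time_s: 8.4
position: [0.5973, 0.0626, 0.1934]
tcp_rot: [0.002, 0.783, 0.623, -0.002]
force: [-0.1, -20.6, 3.3]
gripper_width: 0.0002
```

That is the end stop (20 N, no further travel). I'll back off to the right, then lift.

```bash
python3 -m jog '[[[-1,-5,0,0],[-4,-18,0,0],[-5,-20,25,0],[-5,-20,75,0],[-5,-20,120,0],[-60,-50,130,0],[-100,-105,130,0],[-120,-160,130,0],[-140,-220,130,0],[-140,-220,130,0]]]'
python3 - <<'E'
from h import *
import cv2
f=np.load("f.npy")
for c in("scene","top"):
    im,d=get_image(c);x=im[100:300,200:440] if c=="scene" else im[125:350,140:400]
    cv2.imwrite(f"pics/{c}8.png",cv2.resize(x,None,fx=2.6,fy=2.6,interpolation=cv2.INTER_CUBIC))
    for y in(.045,.055):print(c,((proj(c,f2w([.04,y,.21],f))-([200,100] if c=="scene" else [140,125]))*2.6).round())
E
```

```text
time_s: 9.65
position: [0.4555, -0.1601, 0.3238]
tcp_rot: [0.002, 0.784, 0.621, -0.002]
force: [0.1, 0.7, 0.7]
gripper_width: 0.0002
scene [[281. 253.]]
scene [[290. 262.]]
top [[271. 215.]]
top [[256. 211.]]
```

View pics/scene8.png

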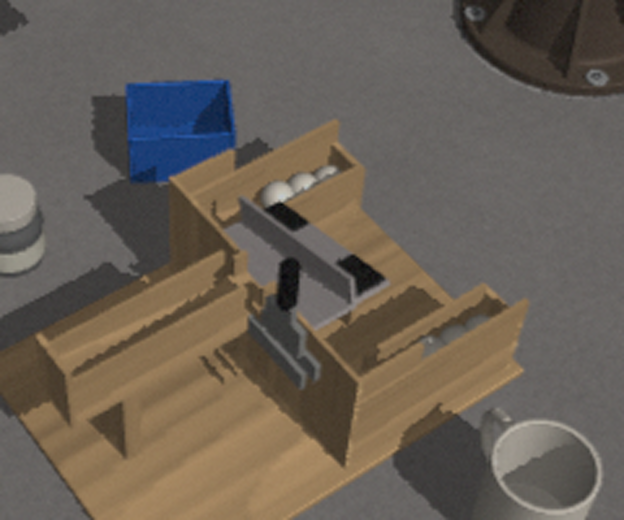

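View pics/top8.png

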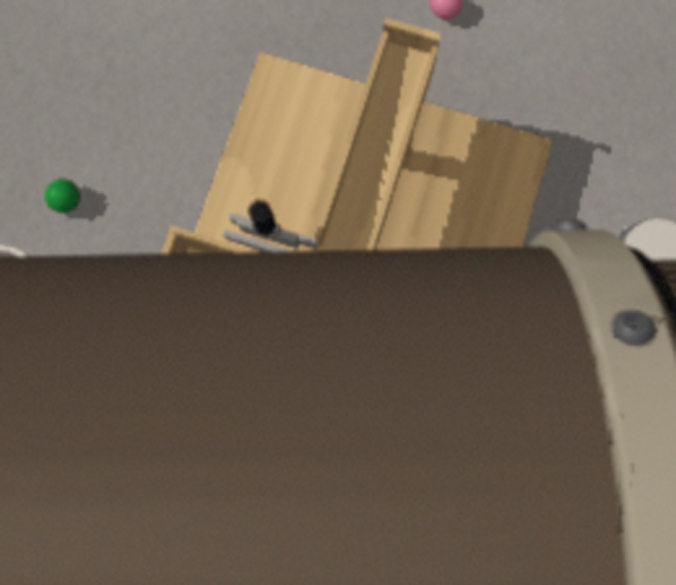

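The scene view shows three balls in the right chute at (275–328,175–193), an empty magazine and the post top at (289,264), which matches 55 mm. The gate is still right-down. I'll let things settle and compare pictures to confirm the balls are at rest.

```bash
python3 -m jog '[[[0,0,0,0],[0,0,0,0],[0,0,0,0],[0,0,0,0],[0,0,0,0],[0,0,0,0],[0,0,0,0],[0,0,0,0]]]'
python3 - <<'E'
from h import *
import cv2
a,_=get_image("scene");cv2.imwrite("pics/scene9.png",cv2.resize(a[100:300,200:440],None,fx=2.6,fy=2.6,interpolation=cv2.INTER_CUBIC))
x=cv2.imread("pics/scene8.png");y=cv2.imread("pics/scene9.png")
r=lambda i:i[150:220,250:350]
print("diff8-9",cv2.absdiff(r(x),r(y)).mean(), cv2.absdiff(x[380:,400:],y[380:,400:]).mean())
for n in("mug","ink_jar","parts_bin"):print(n,[(np.round(q["centre"],1).tolist(),round(q["score"],2)) for q in place_of("scene",n)][:1])
b=cv2.imread("pics/scene0.png")
for n,(u,v,w,h) in dict(mug=(380,255,55,65),jar=(185,165,35,40),bin=(245,128,50,42)).items():
    A=cv2.cvtColor(a[v:v+h,u:u+w],6).astype('f4');B=cv2.cvtColor(b[v:v+h,u:u+w],6).astype('f4');print(n,cv2.phaseCorrelate(A,B))
E
```

```text
time_s: 10.75
position: [0.4569, -0.158, 0.3236]
tcp_rot: [0.002, 0.783, 0.622, -0.002]
force: [-0.8, -0.3, 0.2]
gripper_width: 0.0003
diff8-9 1.4129047619047619 1.385703656462585
mug [([305.0, 404.4], 0.61)]
ink_jar [([194.8, 201.4], 0.9)]
parts_bin [([162.3, 269.0], 0.85)]
mug ((-0.007881187101638432, -0.017854231291103417), 0.9984086491443492)
jar ((0.04827944823623653, 0.0074156400074514295), 0.9861098845799764)
bin ((-0.004792576705863638, 0.48015880472651773), 1.002913107924991)
```

View pics/scene9.png

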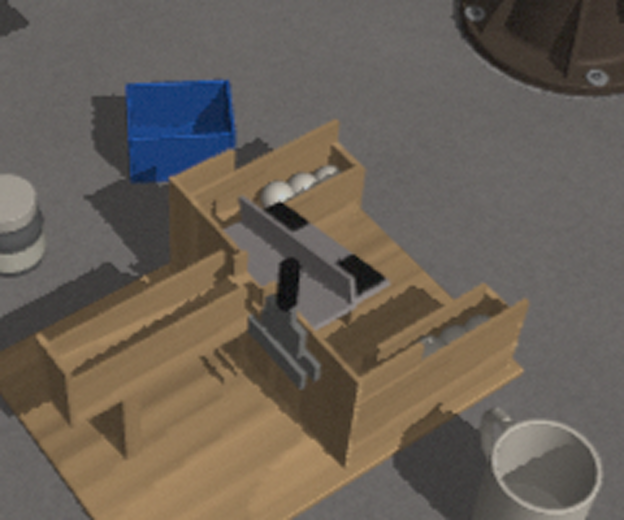

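```bash
python3 -c "
from bench import bot
print(bot.sign_off())"
```

```text
the job is handed in; nothing more can be done
None
```

The job is done and handed in at about 10.8 s. I pressed the raised right pad with closed fingertips until the gate rocked over to the right. Then I pushed the shutter post left to its end stop (about 20 N there) and backed the arm clear.

**Last checks:**
- **Balls:** The three balls lie in the right chute, and the magazine is empty. Two pictures about 1 s apart differ only by camera noise, so the balls are at rest.
- **Gate and shutter:** The gate is still right-down. The post top lies where a fully open shutter (55 mm) should put it, judged by the scene camera.
- **Bystanders:** The mug and ink jar show no measurable shift. The bin's comparison gave an apparent shift of about 0.5 pixel. I put that down to changed shadows but did not check it further. The arm passed well above the bin.

My three views of the raised pad disagreed by a few mm (up to about 7 mm sideways between the top and scene cameras' depth). This did not matter, because the pad and post gave enough room.

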